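# Sweep brass rings through the gate of a counting board

## Task

With the fingertips or the outside of the fingers, push the three brass rings across the wooden counting board and through the narrow gate in its fence, one at a time, so that all three end up down in the trough behind the gate. Let each ring drop into the trough before you bring the next one up to the gate, and slide them only: do not pick up or lift any ring. Leave the two fittings standing on the board, and the ball valve and the steel coupling beside it, where they are.

Things in the scene. Friction and masses are not known exactly. Their poses are not given: they have to be found in the camera images.
- board: Fixed wooden counting board. Origin: on the table under its middle; x points to the gate, y left of that. Grey deck, top 66 mm up, x -135 (open edge) to 57 mm (sheer drop into the trough), y -170 to 170 mm between 10 mm thick side fences. Cross fence at x 45 to 57 mm, broken only by the gate, y -28 to 28 mm, with green cheeks. All fences stand 18 mm above the deck.
- gate (a point): Middle of the gate's opening, at deck height (board x = 51 mm, y = 0, z = 66 mm); axes as the board's. The gate is 56 mm wide along y and 12 mm deep along x, open above.
- trough (a point): Middle of the trough's white floor, 60 mm below the deck (board x = 97 mm, y = 0, z = 6 mm); axes as the board's. The trough is open above, 80 mm along x (x = 57 to 137 mm) and 150 mm along y inside, its three outer walls rising 18 mm above deck height.
- ring_1: One of three identical loose brass rings (flat collars), 40 mm outside, 26 mm bore, 10 mm high, about 60 g, lying flat on the deck of the board at the start. Origin: centre of its underside; z along its axis.
- ring_2: One of three identical loose brass rings (flat collars), 40 mm outside, 26 mm bore, 10 mm high, about 60 g, lying flat on the deck of the board at the start. Origin: centre of its underside; z along its axis.
- ring_3: One of three identical loose brass rings (flat collars), 40 mm outside, 26 mm bore, 10 mm high, about 60 g, lying flat on the deck of the board at the start. Origin: centre of its underside; z along its axis.
- reducer: A bystander, loose: dark steel reducer standing upright on the deck in one of the two corners beside the cross fence, 34 mm wide at its foot, 22 mm at the top, 42 mm high. Origin: centre of its underside.
- nipple: A bystander, loose: copper-coloured threaded nipple standing upright on the deck in the other corner, 24 mm wide with a 32 mm collar half-way up, 38 mm high. Origin: centre of its underside.
- valve: A bystander, loose: brass ball valve with a flat red lever, lying on the table beside the board, body 80 x 36 x 36 mm, lever top at 52 mm, lever tip 68 mm along +x from the origin. Origin: centre of its underside.
- coupling: A bystander, loose: dark steel pipe coupling, an upright tube on the table on the other side of the board, 52 mm outside, 45 mm high. Origin: centre of its underside.
Things that resemble listed ones, but are neither listed nor needed, are in the scene too. What is shaped like the ring_2 but blue or white is not meant. Leave any pink look-alike of the ring_3 alone.

How it is judged (in metres and radians):
At the end, for the whole second after the job is handed in: All three rings are down in the trough behind the gate (origin between its walls and more than 12 mm below the deck; lying or leaning) and have settled (slower than 0.1 m/s); the four other fittings are within 20 mm of where they stood (x of ring_1 in the frame of gate between 0.003 and 0.09 m and y of ring_1 in the frame of gate between -0.078 and 0.078 m and z of each of ring_1, ring_2, ring_3 in the frame of gate below -0.012 m and linear speed of each of ring_1, ring_2, ring_3 below 0.1 m/s and x of ring_2 in the frame of gate between 0.003 and 0.09 m and y of ring_2 in the frame of gate between -0.078 and 0.078 m and x of ring_3 in the frame of gate between 0.003 and 0.09 m and y of ring_3 in the frame of gate between -0.078 and 0.078 m and distance of each of reducer, nipple, valve, coupling from where it was at the start of the episode below 0.02 m); the robot touches nothing.
It fails at once if a ring lifted more than 12 mm off the deck (z of any of ring_1, ring_2, ring_3 in the frame of gate above 0.012 m).
It fails at once if a second ring brought within 50 mm of the gate's middle before the first has dropped into the trough ((x of ring_1 in the frame of gate between -0.05 and 0.04 m and y of ring_1 in the frame of gate between -0.04 and 0.04 m and z of each of ring_1, ring_2 in the frame of gate above -0.012 m and x of ring_2 in the frame of gate between -0.05 and 0.04 m and y of ring_2 in the frame of gate between -0.04 and 0.04 m) or (x of ring_1 in the frame of gate between -0.05 and 0.04 m and y of ring_1 in the frame of gate between -0.04 and 0.04 m and z of each of ring_1, ring_3 in the frame of gate above -0.012 m and x of ring_3 in the frame of gate between -0.05 and 0.04 m and y of ring_3 in the frame of gate between -0.04 and 0.04 m) or (x of ring_2 in the frame of gate between -0.05 and 0.04 m and y of ring_2 in the frame of gate between -0.04 and 0.04 m and z of each of ring_2, ring_3 in the frame of gate above -0.012 m and x of ring_3 in the frame of gate between -0.05 and 0.04 m and y of ring_3 in the frame of gate between -0.04 and 0.04 m)).
It fails at once if one of the four other fittings pushed away (20 mm) or tipped over (distance of any of reducer, nipple, valve, coupling from where it was at the start of the episode above 0.02 m or angle between any of reducer, nipple, valve, coupling's own z axis and vertical above 0.3 rad).
It also fails if it takes over 70 s, if anything falls off the work surface, if the arm or the gripper's body presses on something with over 40 N, if the wrist force passes 120 N, or if a joint passes its speed limit or range.

## Robot

A 7-joint arm with a two-finger parallel gripper is mounted at the origin on the work surface. World frame = base frame: x ahead of the robot, y to its left, z up, the work surface at z = 0. Lengths are in mm, angles in rad, forces in N, time in s.
With the tool pointing down it reaches from about 400 to 875 mm from the base axis. Payload 4.4 kg.
Tool frame: the origin (TCP) lies at the very end of the fingers, on their centre line; the grasp point (between the pads) lies 19 mm behind it; y points along the fingers, z is the direction in which the jaws open and shut, and the axes are right-handed (so a half turn about y gives the same grasp; the last joint's range is limited). The gripper opens to 85 mm and grips with 20 to 120 N. Pads are 22 mm wide; open, the fingers measure 114 mm over their backs; the gripper's body (76 mm by 85 mm) begins 54 mm behind the grasp point. The pads swing forward as they close: fully open they stand 13 mm farther back than shut.
Start: joints at [1.177, 0.628, 0.038, 1.517, -0.027, 0.996, -0.02], TCP at [209.302, -615.394, 231.313] pointing down, gripper open.
Joint ranges: [-3.06, 3.06], [-0.37, 2.12], [-1.25, 1.32], [0.18, 2.47], [-1.1, 4.24], [0.23, 1.98], [-2.94, 2.94]. Speed limits (rad/s): [2.57, 2.57, 3.14, 3.14, 3.14, 3.14, 3.14].

## Interface

Orientations are given as [roll, pitch, yaw] about the fixed x, y, z axes, in that order (R = Rz(yaw) Ry(pitch) Rx(roll)).
In Python, from cell import read_state, get_image, finish_job gives the robot as it stands. The module is installed in compiled form; this text tells all that it offers.
- The arm moves only by the tool servo_tool, never from a script. Its argument "increments" is a list of rows, each an object of numbers: "dx", "dy", "dz": the shift along the world's x, y, z in cm; "ax", "ay", "az": the turn, a rotation vector about the world's x, y, z in rad; "claw": the closure, from -1 (fully open) to 1 (shut). A call has 1 to 8 rows; each row is the pose to reach, as a shift and turn from the pose commanded when the call began; what a row does not reach only later rows make up. A row lasts 1/12 s, in which the tool goes at most 41.7 mm and 7.16 degrees, less where a joint would pass 70% of its speed; a pose out of reach is approached as far as the arm can. A call with a gripper value outside its range is refused whole. The fingers move at their own pace and stop on an object; the grip force is fixed at half the most. Time passes only in rows, so rows that repeat a pose let the fingers close. It gives the time, the measured TCP pose, the force and the opening at its end, in the units of the state.
- read_state(): the state, without advancing time (a new reading comes with each control period).
- get_image(name): name is "scene" or "top" or "wrist"; returns a dict with "color" (420x560x3 uint8, red, green, blue), "fov_y" (degrees; the focal length in pixels is half the picture's height over the tangent of half this angle, whatever the lens; pixels are square), "cx", "cy" (the principal point, pixels), "R" (3x3) and "t" (3): a world point X has camera coordinates R X + t. Camera axes: x right, y down, z forward; pixel columns grow to the right and rows downward; lengths in mm; the calibration is good to about 2 mm. A picture is of the moment at which its call begins. There is no depth.
- finish_job(): hands the job in, once; it reports no verdict.
The state is a dict: "clock": time; "qpos": joint angles; "qd": joint speeds; "tau": joint torques, N m; "eef_pos": TCP position; "tool_rot": TCP orientation; "force": force on the tool from outside, world axes, zero at the start; "torque": the same for the moment, N m; "width": finger opening in mm.
Only numpy, scipy, OpenCV 4.12 (cv2) and the standard library are available. Lean on these libraries where they do the work, as an engineer would, in place of code of your own. Each camera call takes 0.05 s, during which the arm holds its last target.

## Working session

There is one attempt and no reset: what is moved stays moved. The work goes in short steps, Python scripts to look and compute and a tool call to move; the robot and the scene stay as the last step left them, time stands still between calls to the robot, and variables do not carry over. Pictures are saved under pics/ and viewed, and the job is handed in when it is done.

Besides the shell and the picture viewer there is one more tool, called as name([rows], argument=value, ...), one row to a line, values as JSON. servo_tool: Moves the arm, as the interface text tells. Its arguments: {"type":"object","properties":{"increments":{"type":"array","items":{"type":"object","properties":{"dx":{"type":"number"},"dy":{"type":"number"},"dz":{"type":"number"},"ax":{"type":"number"},"ay":{"type":"number"},"az":{"type":"number"},"claw":{"type":"number"}}}}},"required":["increments"]}

```bash
mkdir -p pics; cat > h.py <<'E'
import numpy as np, cv2, pickle
from cell import read_state, get_image
def snap(name,fn):
    d=get_image(name); cv2.imwrite('pics/'+fn+'.png',d['color'][:,:,::-1]); pickle.dump(d,open('pics/'+fn+'.pkl','wb')); return d
def f(d): return d['color'].shape[0]/2/np.tan(np.radians(d['fov_y'])/2)
def px2w(d,u,v,z):
    R=np.array(d['R']);t=np.array(d['t']);r=R.T@np.array([(u-d['cx'])/f(d),(v-d['cy'])/f(d),1]);c=-R.T@t
    return c+r*(z-c[2])/r[2]
def w2px(d,X):
    c=np.array(d['R'])@np.array(X)+np.array(d['t']); return f(d)*c[0]/c[2]+d['cx'],f(d)*c[1]/c[2]+d['cy']
E
python3 - <<'E'
from h import *
for n in('scene','top'):
    d=snap(n,n+'0');print(n,d['fov_y'],d['cx'],d['cy'],-np.array(d['R']).T@d['t'])
s=read_state();print(s)
E
```

```text
scene 55.546898093534985 279.7324603727622 211.58596829412565 [ 821.65621035 -575.13451698  628.77863169]
top 53.11902418633691 282.10957508354534 207.44348954563185 [346.66975518  44.79641301 872.4287227 ]
{'clock': 0.1, 'qpos': array([ 1.17718094,  0.62925678,  0.03844383,  1.51824241, -0.02701464,
        0.99630655, -0.01999445]), 'qd': array([-0.00011862, -0.00171243,  0.00045719, -0.00370162, -0.00017531,
       -0.00252308,  0.00096393]), 'tau': array([ 3.63033651e-03, -5.64530361e+01,  1.23090897e+00, -1.93970865e+01,
        1.13161569e-02,  5.47842370e-03,  2.16803573e-05]), 'eef_pos': array([ 209.14146409, -614.85495692,  230.48717302]), 'tool_rot': array([-1.57249172e+00, -3.90067142e-06, -2.81377835e+00]), 'force': array([-0.33841926,  0.6009943 ,  0.09987763]), 'torque': array([0.03584013, 0.03308727, 0.0050419 ]), 'width': 85.72953069596153}
```

View pics/top0.png

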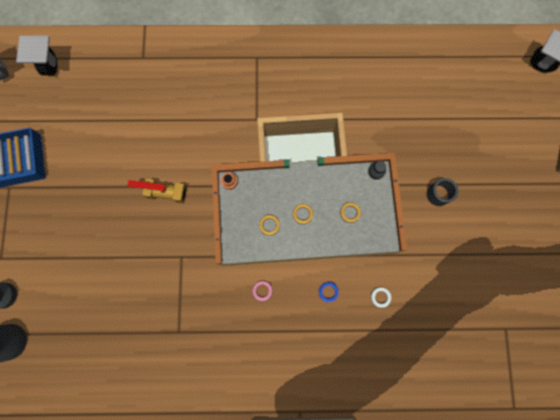

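View pics/scene0.png

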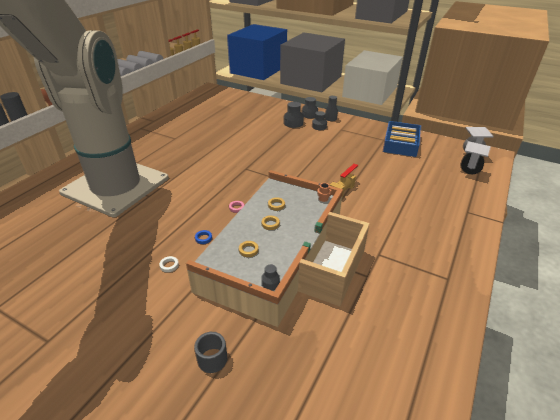

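The top view shows three brass rings on the grey deck, at about (270,225), (303,213) and (350,212). The pink, blue and white look-alikes lie off the board at (262,291), (328,291) and (381,297). I'll confirm this in an enlarged crop.

```bash
python3 - <<'E'
from h import *
im=cv2.imread('pics/top0.png')[105:275,200:420]
cv2.imwrite('pics/top0c.png',cv2.resize(im,None,fx=3.6,fy=3.5,interpolation=cv2.INTER_CUBIC))
E
```

```text
(no output)
```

View pics/top0c.png

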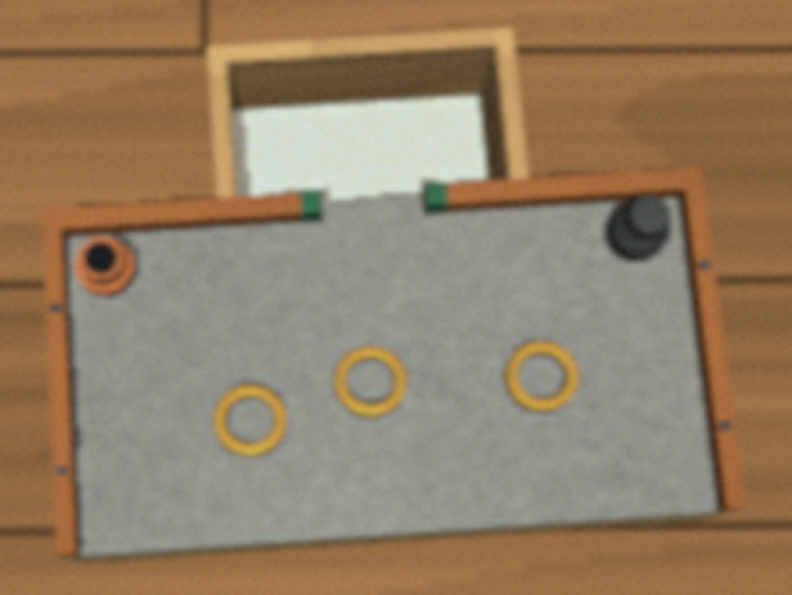

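The crop shows three brass rings at crop (251,420), (371,382) and (542,376), and no other ring is on the deck. The nipple is at (103,265) and the reducer at (637,230). The gate lies between the green cheeks, from (322,205) to (425,197).

```bash
python3 - <<'E'
from h import *
d=pickle.load(open('pics/top0.pkl','rb'))
P=lambda a,b,z:px2w(d,200+(a+.5)/3.6-.5,105+(b+.5)/3.5-.5,z)
pts={'TL':(43,210,84,57,180),'TR':(702,170,84,57,-180),'BL':(57,557,84,-135,180),'BR':(744,510,84,-135,-180),'gL':(322,216,84,45,28),'gR':(425,210,84,45,-28)}
W=[];B=[]
for k,(a,b,z,x,y) in pts.items():
    w=P(a,b,z);W.append(w[:2]);B.append((x,y))
W=np.array(W);B=np.array(B,float)
Wc=W-W.mean(0);Bc=B-B.mean(0)
th=np.arctan2((Bc[:,0]*Wc[:,1]-Bc[:,1]*Wc[:,0]).sum(),(Bc*Wc).sum())
R=np.array([[np.cos(th),-np.sin(th)],[np.sin(th),np.cos(th)]])
o=W.mean(0)-R@B.mean(0)
print(np.degrees(th),o);print('resid',(W-(B@R.T+o)).round(1))
g=o+R@[51,0];print('gate',g)
np.savez('board.npz',th=th,o=o)
for k,(a,b,z) in {'A':(251,420,76),'B':(371,382,76),'C':(542,376,76),'nip':(101,262,100),'nipcol':(105,265,85),'redtop':(649,213,108)}.items():
    w=P(a,b,z)[:2];print(k,w.round(1),'board',(R.T@(w-o)).round(1))
for e in((216,420),(287,420)):print(P(*e,76))
d=pickle.load(open('pics/scene0.pkl','rb'))
for n,u,v in(('A',276.5,204),('B',270.5,222.5),('C',248.5,248.5)):
    w=px2w(d,u,v,74)[:2];print(n,w,R.T@(w-o))
E
```

```text
3.4563587852645683 [538.58345193  -9.04935212]
resid [[ 0.7 -0.9]
 [ 0.  -0.3]
 [ 0.5 -0.9]
 [ 0.9  0.8]
 [-0.9  0.7]
 [-1.2  0.7]]
gate [589.49068336  -5.97465087]
A [467.6  61.2] board [-66.6  74.4]
B [488.2  -3. ] board [-49.9   9. ]
C [490.9 -94.8] board [-52.8 -82.7]
nip [551.  139.4] board [ 21.3 147.4]
nipcol [553.2 139.1] board [ 23.6 147. ]
redtop [ 574.3 -149.1] board [  27.2 -142. ]
[467.71973681  79.8441745   76.        ]
[467.432536    42.07698414  76.        ]
A [472.3822711   57.86341839] [-62.04670696  70.78221073]
B [492.91455689  -5.74036419] [-45.38633058   6.05626711]
C [494.50731475 -97.10775803] [-49.30485111 -85.24095481]
```

```bash
python3 - <<'E'
from h import *
im=cv2.imread('pics/scene0.png')[160:310,180:380]
cv2.imwrite('pics/scene0c.png',cv2.resize(im,None,fx=4,fy=4,interpolation=cv2.INTER_CUBIC))
E
```

```text
(no output)
```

View pics/scene0c.png

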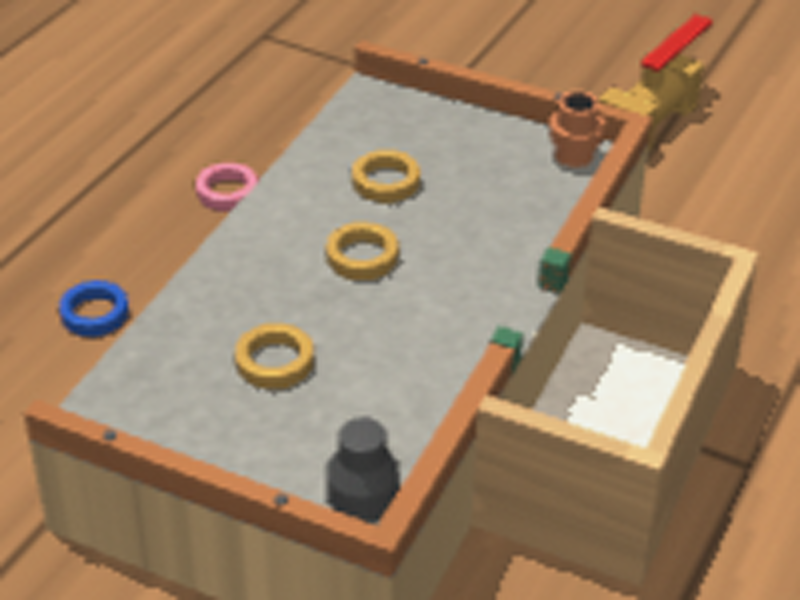

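servo_tool([
  {"dx": 14, "dy": 28, "az": -0.267, "claw": 0.6},
  {"dx": 14, "dy": 28, "az": -0.267, "claw": 0.6},
  {"dx": 14, "dy": 28, "az": -0.267, "claw": 0.6},
  {"dx": 14, "dy": 28, "az": -0.267, "claw": 0.6},
  {"dx": 14, "dy": 28, "az": -0.267, "claw": 0.6},
  {"dx": 14, "dy": 28, "az": -0.267, "claw": 0.6},
  {"dx": 14, "dy": 28, "az": -0.267, "claw": 0.6},
  {"dx": 14, "dy": 28, "az": -0.267, "claw": 0.6},
])

```text
invalid input at $.increments[0]: expected keys dx, dy, dz, ax, ay, az, claw
```

servo_tool([
  {"dx": 9.4, "dy": 32.9, "dz": -8, "claw": 0.6},
  {"dx": 9.4, "dy": 32.9, "dz": -8, "claw": 0.6},
  {"dx": 9.4, "dy": 32.9, "dz": -8, "claw": 0.6},
  {"dx": 9.4, "dy": 32.9, "dz": -8, "claw": 0.6},
  {"dx": 9.4, "dy": 32.9, "dz": -8, "claw": 0.6},
  {"dx": 9.4, "dy": 32.9, "dz": -8, "claw": 0.6},
  {"dx": 9.4, "dy": 32.9, "dz": -8, "claw": 0.6},
  {"dx": 9.4, "dy": 32.9, "dz": -8, "claw": 0.6},
])

```text
invalid input at $.increments[0]: expected keys dx, dy, dz, ax, ay, az, claw
```

servo_tool([
  {"claw": 0.6},
  {"claw": 0.6},
  {"claw": 0.6},
])

```text
invalid input at $.increments[0]: expected keys dx, dy, dz, ax, ay, az, claw
```

All seven keys are needed.

servo_tool([
  {"dx": 14, "dy": 28, "dz": 0, "ax": 0, "ay": 0, "az": -0.267, "claw": 0.6},
  {"dx": 14, "dy": 28, "dz": 0, "ax": 0, "ay": 0, "az": -0.267, "claw": 0.6},
  {"dx": 14, "dy": 28, "dz": 0, "ax": 0, "ay": 0, "az": -0.267, "claw": 0.6},
  {"dx": 14, "dy": 28, "dz": 0, "ax": 0, "ay": 0, "az": -0.267, "claw": 0.6},
  {"dx": 14, "dy": 28, "dz": 0, "ax": 0, "ay": 0, "az": -0.267, "claw": 0.6},
  {"dx": 14, "dy": 28, "dz": 0, "ax": 0, "ay": 0, "az": -0.267, "claw": 0.6},
  {"dx": 14, "dy": 28, "dz": 0, "ax": 0, "ay": 0, "az": -0.267, "claw": 0.6},
  {"dx": 14, "dy": 28, "dz": 0, "ax": 0, "ay": 0, "az": -0.267, "claw": 0.6},
])

```text
clock: 0.77
eef_pos: [351.3, -330.0, 231.0]
tool_rot: [-1.574, 0.0, -3.075]
force: [0.1, -0.4, 0.0]
width: 17.1
```

servo_tool([
  {"dx": 9.4, "dy": 32.9, "dz": -8, "ax": 0, "ay": 0, "az": 0, "claw": 0.6},
  {"dx": 9.4, "dy": 32.9, "dz": -8, "ax": 0, "ay": 0, "az": 0, "claw": 0.6},
  {"dx": 9.4, "dy": 32.9, "dz": -8, "ax": 0, "ay": 0, "az": 0, "claw": 0.6},
  {"dx": 9.4, "dy": 32.9, "dz": -8, "ax": 0, "ay": 0, "az": 0, "claw": 0.6},
  {"dx": 9.4, "dy": 32.9, "dz": -8, "ax": 0, "ay": 0, "az": 0, "claw": 0.6},
  {"dx": 9.4, "dy": 32.9, "dz": -8, "ax": 0, "ay": 0, "az": 0, "claw": 0.6},
  {"dx": 9.4, "dy": 32.9, "dz": -8, "ax": 0, "ay": 0, "az": 0, "claw": 0.6},
  {"dx": 9.4, "dy": 32.9, "dz": -8, "ax": 0, "ay": 0, "az": 0, "claw": 0.6},
])

```text
clock: 1.43
eef_pos: [438.5, -21.4, 154.9]
tool_rot: [-1.571, -0.0, -3.081]
force: [0.9, -0.9, 0.3]
width: 16.9
```

servo_tool([
  {"dx": 0, "dy": 0, "dz": 0, "ax": 0, "ay": 0, "az": 0, "claw": 0.6},
  {"dx": 0, "dy": 0, "dz": 0, "ax": 0, "ay": 0, "az": 0, "claw": 0.6},
  {"dx": 0, "dy": 0, "dz": 0, "ax": 0, "ay": 0, "az": 0, "claw": 0.6},
])

```text
clock: 1.68
eef_pos: [438.1, -23.5, 155.2]
tool_rot: [-1.57, -0.001, -3.08]
force: [-0.6, 0.1, 0.3]
width: 17.1
```

```bash
python3 - <<'E'
from h import *
snap('wrist','w1');a=cv2.imread('pics/w1.png')
snap('top','t1')
E
```

```text
(no output)
```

View pics/w1.png

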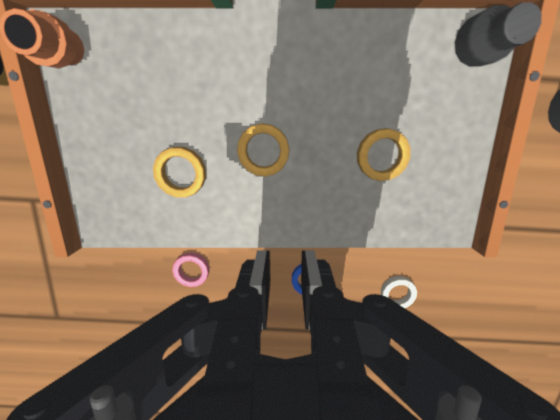

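View pics/t1.png

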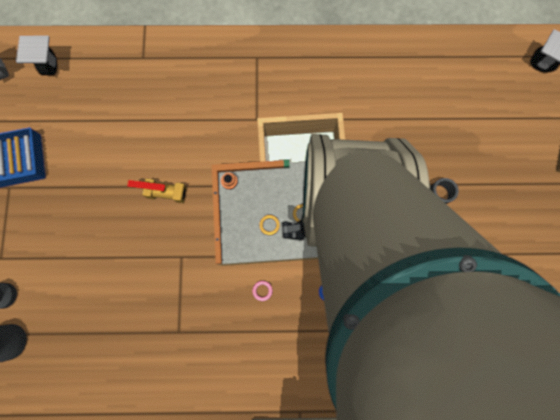

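The wrist view shows the deck ahead. The rings are at (179,172), (263,150) and (384,154), and the fingers are about 17 mm apart. I'll cross-check the ring and gate positions with this camera.

```bash
cat >> h.py <<'E'
_b=np.load('board.npz');th=float(_b['th']);o=_b['o'];RB=np.array([[np.cos(th),-np.sin(th)],[np.sin(th),np.cos(th)]])
def tob(w): return RB.T@(np.array(w)[:2]-o)
def tow(b): return o+RB@np.array(b)
E
python3 - <<'E'
from h import *
d=pickle.load(open('pics/w1.pkl','rb'))
print(-np.array(d['R']).T@d['t'],d['fov_y'])
for n,u,v,z in(('A',179,172,74),('B',263,150,74),('C',384,154,74),('gL',231,7,66),('gR',317,8,66),('deckBL',80,248,66),('BR',474,248,66)):
    w=px2w(d,u,v,z);print(n,w.round(1),tob(w).round(1))
s=read_state();print(s['eef_pos'],tob(s['eef_pos']),w2px(d,s['eef_pos']))
E
```

```text
[515.42213851 -17.61760725 297.66877577] 71.74486714838717
A [469.4  61.8  74. ] [-64.8  74.9]
B [490.2  -2.7  74. ] [-48.    9.3]
C [492.8 -94.9  74. ] [-50.9 -82.9]
gL [584.4  23.4  66. ] [47.7 29.6]
gR [587.5 -35.5  66. ] [ 47.2 -29.3]
deckBL [395.2 154.2  66. ] [-133.3  171.6]
BR [ 415.9 -189.8   66. ] [-133.3 -173. ]
[438.1375243  -24.91085137 155.57934908] [-101.21947953   -9.77693715] (np.float64(289.4308825568643), np.float64(265.1813766534419))
```

servo_tool([
  {"dx": 0.6, "dy": 1.9, "dz": 0, "ax": 0, "ay": 0, "az": 0, "claw": 0.6},
  {"dx": 0.6, "dy": 1.9, "dz": -3, "ax": 0, "ay": 0, "az": 0, "claw": 0.6},
  {"dx": 0.6, "dy": 1.9, "dz": -6, "ax": 0, "ay": 0, "az": 0, "claw": 0.6},
  {"dx": 0.6, "dy": 1.9, "dz": -7.5, "ax": 0, "ay": 0, "az": 0, "claw": 0.6},
  {"dx": 0.6, "dy": 1.9, "dz": -7.5, "ax": 0, "ay": 0, "az": 0, "claw": 0.6},
  {"dx": 0.6, "dy": 1.9, "dz": -7.5, "ax": 0, "ay": 0, "az": 0, "claw": 0.6},
])

```text
clock: 2.28
eef_pos: [443.9, -5.9, 80.3]
tool_rot: [-1.57, -0.001, -3.084]
force: [1.2, 0.1, 0.0]
width: 17.1
```

```bash
python3 - <<'E'
from h import *
s=read_state();print(s['eef_pos'],tob(s['eef_pos']),s['force'],s['tool_rot'])
E
```

```text
[443.93090372  -5.87228355  80.32170036] [-94.2888361    8.87772691] [1.18981555 0.12281127 0.02079286] [-1.57036356e+00 -1.49566891e-03 -3.08381986e+00]
```

servo_tool([
  {"dx": 0, "dy": 0, "dz": -1.1, "ax": 0, "ay": 0, "az": 0, "claw": 0.6},
  {"dx": 0, "dy": 0, "dz": -1.1, "ax": 0, "ay": 0, "az": 0, "claw": 0.6},
  {"dx": 0.8, "dy": 0, "dz": -1.1, "ax": 0, "ay": 0, "az": 0, "claw": 0.6},
  {"dx": 1.6, "dy": 0, "dz": -1.1, "ax": 0, "ay": 0, "az": 0, "claw": 0.6},
  {"dx": 2.4, "dy": 0, "dz": -1.1, "ax": 0, "ay": 0, "az": 0, "claw": 0.6},
  {"dx": 3.2, "dy": 0, "dz": -1.1, "ax": 0, "ay": 0, "az": 0, "claw": 0.6},
  {"dx": 4.0, "dy": 0, "dz": -1.1, "ax": 0, "ay": 0, "az": 0, "claw": 0.6},
  {"dx": 4.0, "dy": 0, "dz": -1.1, "ax": 0, "ay": 0, "az": 0, "claw": 0.6},
])

```text
clock: 2.95
eef_pos: [487.4, -4.2, 69.8]
tool_rot: [-1.571, 0.004, -3.081]
force: [0.9, -0.1, -0.1]
width: 17.0
```

```bash
python3 - <<'E'
from h import *
snap('wrist','w2');snap('scene','s2')
s=read_state();print(s['eef_pos'],tob(s['eef_pos']),s['force'])
E
```

```text
[484.95295403  -4.28187925  69.44425634] [-53.24552184   7.99209026] [-0.48396629  0.26461462 -0.3489223 ]
```

View pics/w2.png

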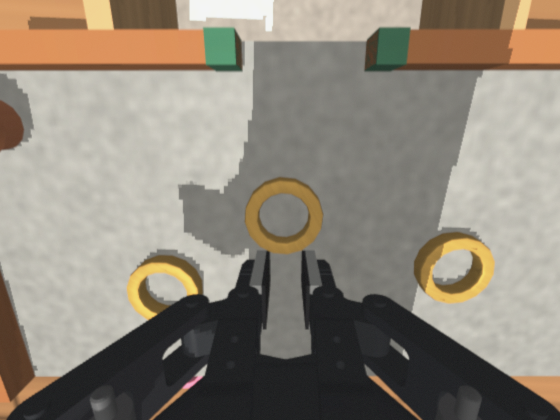

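View pics/s2.png

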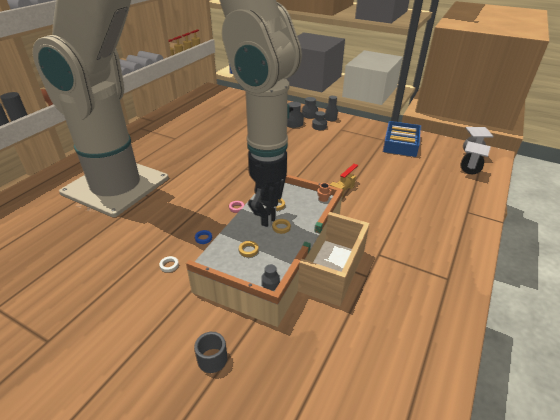

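The wrist view shows ring B cradled between both fingertips at (284,215). The gate opening spans columns 241–366, slightly to the right, so I'll push on and steer a little to -y.

servo_tool([
  {"dx": 0.7, "dy": -0.06, "dz": 0, "ax": 0, "ay": 0, "az": 0, "claw": 0.6},
  {"dx": 1.4, "dy": -0.12, "dz": 0, "ax": 0, "ay": 0, "az": 0, "claw": 0.6},
  {"dx": 2.1, "dy": -0.18, "dz": 0, "ax": 0, "ay": 0, "az": 0, "claw": 0.6},
  {"dx": 2.8, "dy": -0.25, "dz": 0, "ax": 0, "ay": 0, "az": 0, "claw": 0.6},
  {"dx": 3.5, "dy": -0.32, "dz": 0, "ax": 0, "ay": 0, "az": 0, "claw": 0.6},
  {"dx": 4.2, "dy": -0.4, "dz": 0, "ax": 0, "ay": 0, "az": 0, "claw": 0.6},
  {"dx": 4.8, "dy": -0.45, "dz": 0, "ax": 0, "ay": 0, "az": 0, "claw": 0.6},
  {"dx": 5.4, "dy": -0.48, "dz": 0, "ax": 0, "ay": 0, "az": 0, "claw": 0.6},
])

```text
clock: 3.72
eef_pos: [539.1, -9.2, 69.4]
tool_rot: [-1.571, -0.0, -3.081]
force: [-1.0, 0.1, 0.2]
width: 17.1
```

```bash
python3 - <<'E'
from h import *
snap('wrist','w3')
s=read_state();print(s['eef_pos'],tob(s['eef_pos']),s['force'])
E
```

```text
[540.73037493  -9.26782049  69.51941048] [ 2.12984669 -0.34750523] [0.70083397 0.52947773 0.36891544]
```

View pics/w3.png

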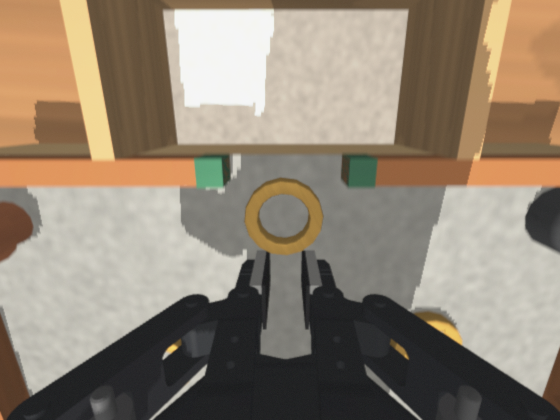

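The ring at (284,215) is centred on the gate, columns 230–343. I'll push it through.

servo_tool([
  {"dx": 0.8, "dy": 0.05, "dz": 0, "ax": 0, "ay": 0, "az": 0, "claw": 0.6},
  {"dx": 1.6, "dy": 0.1, "dz": 0, "ax": 0, "ay": 0, "az": 0, "claw": 0.6},
  {"dx": 2.4, "dy": 0.15, "dz": 0, "ax": 0, "ay": 0, "az": 0, "claw": 0.6},
  {"dx": 3.2, "dy": 0.2, "dz": 0, "ax": 0, "ay": 0, "az": 0, "claw": 0.6},
  {"dx": 4.0, "dy": 0.25, "dz": 0, "ax": 0, "ay": 0, "az": 0, "claw": 0.6},
  {"dx": 4.4, "dy": 0.25, "dz": 0, "ax": 0, "ay": 0, "az": 0, "claw": 0.6},
  {"dx": 4.4, "dy": 0.25, "dz": 0, "ax": 0, "ay": 0, "az": 0, "claw": 0.6},
])

```text
clock: 4.35
eef_pos: [584.1, -6.5, 69.5]
tool_rot: [-1.571, 0.002, -3.081]
force: [-0.4, 0.2, 0.2]
width: 17.3
```

```bash
python3 - <<'E'
from h import *
snap('wrist','w4')
s=read_state();print(s['eef_pos'],tob(s['eef_pos']),s['force'])
E
```

```text
[583.03560276  -6.55522227  69.36365845] [44.52165949 -0.19034976] [0.00405887 0.44588078 0.42577989]
```

View pics/w4.png

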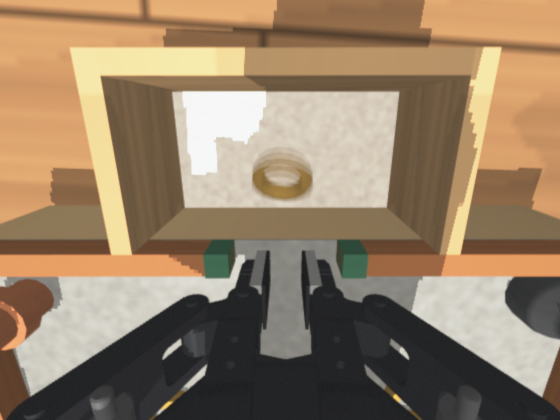

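servo_tool([
  {"dx": -2, "dy": 0, "dz": 2, "ax": 0, "ay": 0, "az": 0, "claw": 0.5},
  {"dx": -3, "dy": 1, "dz": 6, "ax": 0, "ay": 0, "az": -0.1, "claw": 0.5},
  {"dx": -6, "dy": 4, "dz": 6, "ax": 0, "ay": 0, "az": -0.22, "claw": 0.5},
  {"dx": -9, "dy": 6, "dz": 6, "ax": 0, "ay": 0, "az": -0.34, "claw": 0.5},
  {"dx": -12, "dy": 8, "dz": 6, "ax": 0, "ay": 0, "az": -0.46, "claw": 0.5},
  {"dx": -14.7, "dy": 9.9, "dz": 6, "ax": 0, "ay": 0, "az": -0.58, "claw": 0.5},
  {"dx": -14.7, "dy": 9.9, "dz": 6, "ax": 0, "ay": 0, "az": -0.7, "claw": 0.5},
  {"dx": -14.7, "dy": 9.9, "dz": 6, "ax": 0, "ay": 0, "az": -0.813, "claw": 0.5},
])

```text
clock: 5.07
eef_pos: [432.9, 93.9, 129.6]
tool_rot: [-1.57, -0.002, 2.387]
force: [0.7, 0.4, -0.4]
width: 21.3
```

servo_tool([
  {"dx": 0, "dy": 0, "dz": 0, "ax": 0, "ay": 0, "az": 0, "claw": 0.5},
  {"dx": 0, "dy": 0, "dz": 0, "ax": 0, "ay": 0, "az": 0, "claw": 0.5},
  {"dx": 0, "dy": 0, "dz": 0, "ax": 0, "ay": 0, "az": 0, "claw": 0.5},
])

```text
clock: 5.32
eef_pos: [435.6, 92.2, 129.5]
tool_rot: [-1.571, 0.0, 2.392]
force: [-0.2, -0.1, 0.3]
width: 21.5
```

```bash
python3 - <<'E'
from h import *
snap('wrist','w5');snap('scene','s5')
s=read_state();print(s['eef_pos'],tob(s['eef_pos']),s['qpos'],s['tool_rot'])
E
```

```text
[435.60795741  92.05745334 129.4068253 ] [-96.69262963 107.13110639] [-0.49124311  0.53770119  0.31406229  2.17511566 -0.35272546  0.47599163
 -2.22502501] [-1.57081866e+00 -7.72658598e-05  2.39032264e+00]
```

View pics/w5.png

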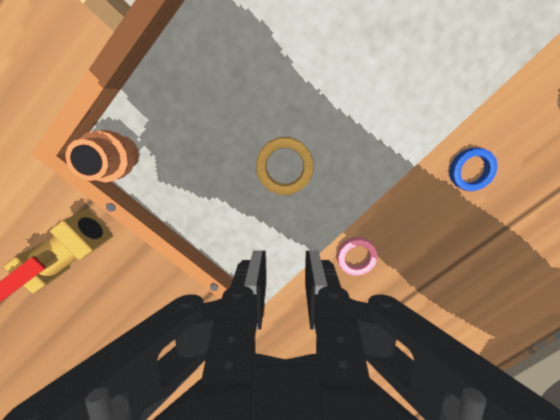

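View pics/s5.png

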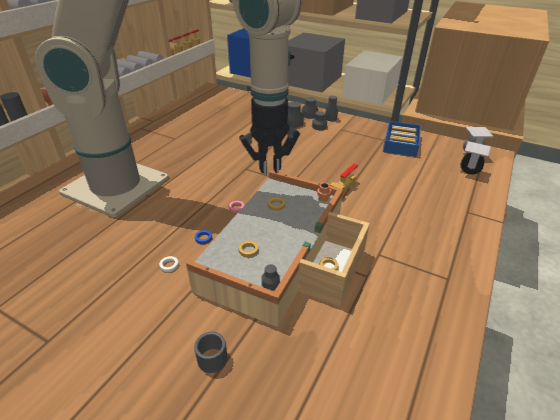

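Scene view: ring B lies in the trough at (328,264). Wrist view: ring A at (285,165) is straight ahead of the fingers, centred at column 286. I'll descend and push diagonally.

servo_tool([
  {"dx": 0, "dy": 0, "dz": -3, "ax": 0, "ay": 0, "az": 0, "claw": 0.5},
  {"dx": 0, "dy": 0, "dz": -5.5, "ax": 0, "ay": 0, "az": 0, "claw": 0.5},
  {"dx": 0, "dy": 0, "dz": -6.0, "ax": 0, "ay": 0, "az": 0, "claw": 0.5},
  {"dx": 0, "dy": 0, "dz": -6.0, "ax": 0, "ay": 0, "az": 0, "claw": 0.5},
  {"dx": 0.58, "dy": -0.55, "dz": -6.0, "ax": 0, "ay": 0, "az": 0, "claw": 0.5},
  {"dx": 1.17, "dy": -1.1, "dz": -6.0, "ax": 0, "ay": 0, "az": 0, "claw": 0.5},
  {"dx": 1.75, "dy": -1.64, "dz": -6.0, "ax": 0, "ay": 0, "az": 0, "claw": 0.5},
  {"dx": 2.33, "dy": -2.19, "dz": -6.0, "ax": 0, "ay": 0, "az": 0, "claw": 0.5},
])

```text
clock: 6.08
eef_pos: [460.4, 69.7, 70.4]
tool_rot: [-1.572, 0.002, 2.389]
force: [-1.0, 0.3, -0.1]
width: 21.5
```

servo_tool([
  {"dx": 0.58, "dy": -0.55, "dz": 0, "ax": 0, "ay": 0, "az": 0, "claw": 0.5},
  {"dx": 1.17, "dy": -1.1, "dz": 0, "ax": 0, "ay": 0, "az": 0, "claw": 0.5},
  {"dx": 1.75, "dy": -1.64, "dz": 0, "ax": 0, "ay": 0, "az": 0, "claw": 0.5},
  {"dx": 2.33, "dy": -2.19, "dz": 0, "ax": 0, "ay": 0, "az": 0, "claw": 0.5},
  {"dx": 2.9, "dy": -2.74, "dz": 0, "ax": 0, "ay": 0, "az": 0, "claw": 0.5},
  {"dx": 3.5, "dy": -3.29, "dz": 0, "ax": 0, "ay": 0, "az": 0, "claw": 0.5},
])

```text
clock: 6.58
eef_pos: [494.2, 37.1, 69.4]
tool_rot: [-1.571, -0.0, 2.389]
force: [-0.4, 0.9, 1.0]
width: 21.5
```

```bash
python3 - <<'E'
from h import *
snap('wrist','w6')
s=read_state();print(s['eef_pos'],tob(s['eef_pos']),s['force'])
E
```

```text
[496.04664181  35.52894588  69.55552609] [-39.77188802  47.06168071] [ 1.9117931  -1.4249406  -0.68606377]
```

View pics/w6.png

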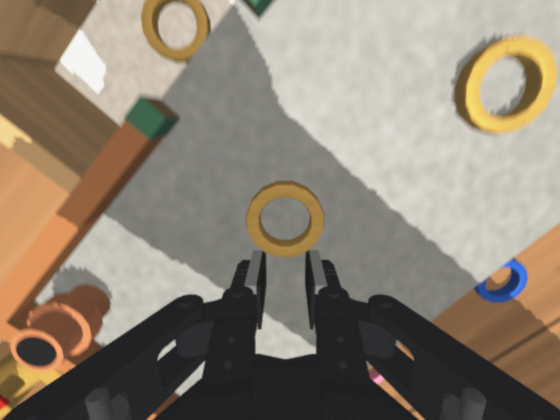

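The ring is cradled at (285,218). The gate cheeks are at (150,118) and (258,3).

```bash
python3 - <<'E'
from h import *
d=pickle.load(open('pics/w6.pkl','rb'));w=px2w(d,285,218,74);print(w,tob(w))
w=px2w(d,505,84,74);print(w,tob(w))
E
```

```text
[515.18496777  18.19588557  74.        ] [-21.71335455  28.60633272]
[494.66809899 -94.76770519  74.        ] [-49.00328162 -82.91485191]
```

servo_tool([
  {"dx": 0.6, "dy": -0.54, "dz": 0, "ax": 0, "ay": 0, "az": 0, "claw": 0.5},
  {"dx": 1.2, "dy": -1.08, "dz": 0, "ax": 0, "ay": 0, "az": 0, "claw": 0.5},
  {"dx": 1.8, "dy": -1.62, "dz": 0, "ax": 0, "ay": 0, "az": 0, "claw": 0.5},
  {"dx": 2.4, "dy": -2.16, "dz": 0, "ax": 0, "ay": 0, "az": 0, "claw": 0.5},
  {"dx": 2.7, "dy": -2.45, "dz": 0, "ax": 0, "ay": 0, "az": 0, "claw": 0.5},
  {"dx": 2.97, "dy": -2.69, "dz": 0, "ax": 0, "ay": 0, "az": 0, "claw": 0.5},
  {"dx": 2.97, "dy": -2.69, "dz": 0, "ax": 0, "ay": 0, "az": 0, "claw": 0.5},
])

```text
clock: 7.22
eef_pos: [524.2, 9.9, 69.4]
tool_rot: [-1.571, 0.001, 2.388]
force: [0.6, 0.1, 0.4]
width: 21.3
```

```bash
python3 - <<'E'
from h import *
snap('wrist','w7')
s=read_state();print(s['eef_pos'],tob(s['eef_pos']),s['force'])
E
```

```text
[523.67903289  10.36544511  69.39256444] [-13.70682369  20.27804337] [ 0.65412187  0.86296373 -1.33797172]
```

View pics/w7.png

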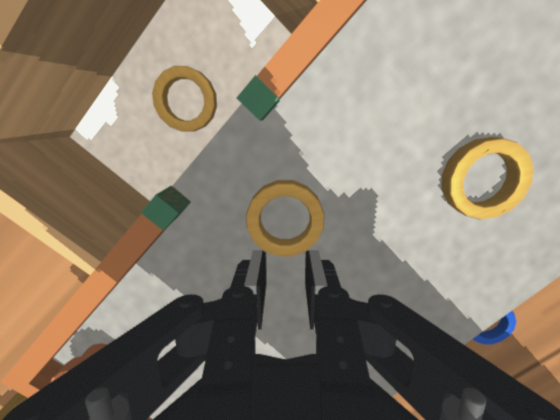

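Ring A sits in front of the gate at (285,217), about board (4,1). Next I'll back off, swing square to the gate, and come up behind it.

servo_tool([
  {"dx": -1.5, "dy": 1.3, "dz": 0, "ax": 0, "ay": 0, "az": 0, "claw": 0.5},
  {"dx": -3.1, "dy": 2.4, "dz": 0, "ax": 0, "ay": 0, "az": 0.11, "claw": 0.5},
  {"dx": -4.1, "dy": 1.6, "dz": 0, "ax": 0, "ay": 0, "az": 0.23, "claw": 0.6},
  {"dx": -4.1, "dy": 0.6, "dz": 0, "ax": 0, "ay": 0, "az": 0.35, "claw": 0.6},
  {"dx": -3.7, "dy": -0.4, "dz": 0, "ax": 0, "ay": 0, "az": 0.47, "claw": 0.6},
  {"dx": -3.3, "dy": -1.2, "dz": 0, "ax": 0, "ay": 0, "az": 0.59, "claw": 0.6},
  {"dx": -2.7, "dy": -2.1, "dz": 0, "ax": 0, "ay": 0, "az": 0.71, "claw": 0.6},
  {"dx": -2.7, "dy": -2.1, "dz": 0, "ax": 0, "ay": 0, "az": 0.813, "claw": 0.6},
])

```text
clock: 7.93
eef_pos: [497.7, -12.2, 69.7]
tool_rot: [-1.57, 0.002, -3.077]
force: [-0.4, -0.1, 0.6]
width: 17.1
```

servo_tool([
  {"dx": 0, "dy": 0, "dz": 0, "ax": 0, "ay": 0, "az": 0, "claw": 0.6},
  {"dx": 0, "dy": 0, "dz": 0, "ax": 0, "ay": 0, "az": 0, "claw": 0.6},
])

```text
clock: 8.1
eef_pos: [496.1, -10.1, 69.4]
tool_rot: [-1.571, -0.0, -3.084]
force: [0.1, -0.5, 0.0]
width: 17.3
```

```bash
python3 - <<'E'
from h import *
snap('wrist','w8')
s=read_state();print(s['eef_pos'],tob(s['eef_pos']),s['force'],s['tool_rot'])
E
```

```text
[496.11542895  -9.86400086  69.42344243] [-42.43988776   1.74715629] [ 0.23407309  0.39607179 -0.21362715] [-1.57119562e+00 -3.55527670e-04 -3.08317837e+00]
```

View pics/w8.png

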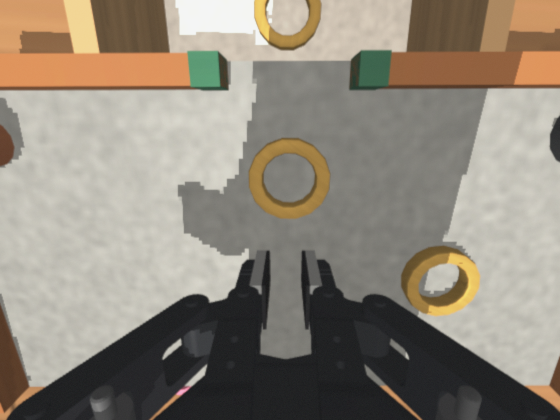

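Ring A (289,178), the gate centre (column 288) and the fingers (column 286) are all in line. I'll push straight through.

servo_tool([
  {"dx": 0.7, "dy": 0, "dz": 0, "ax": 0, "ay": 0, "az": 0, "claw": 0.6},
  {"dx": 1.4, "dy": 0, "dz": 0, "ax": 0, "ay": 0, "az": 0, "claw": 0.6},
  {"dx": 2.1, "dy": 0.02, "dz": 0, "ax": 0, "ay": 0, "az": 0, "claw": 0.6},
  {"dx": 2.8, "dy": 0.03, "dz": 0, "ax": 0, "ay": 0, "az": 0, "claw": 0.6},
  {"dx": 3.5, "dy": 0.05, "dz": 0, "ax": 0, "ay": 0, "az": 0, "claw": 0.6},
  {"dx": 4.2, "dy": 0.08, "dz": 0, "ax": 0, "ay": 0, "az": 0, "claw": 0.6},
  {"dx": 4.9, "dy": 0.13, "dz": 0, "ax": 0, "ay": 0, "az": 0, "claw": 0.6},
  {"dx": 5.6, "dy": 0.17, "dz": 0, "ax": 0, "ay": 0, "az": 0, "claw": 0.6},
])

```text
clock: 8.82
eef_pos: [553.1, -8.5, 69.4]
tool_rot: [-1.571, -0.0, -3.081]
force: [-0.7, -0.7, 1.2]
width: 17.1
```

servo_tool([
  {"dx": 0.8, "dy": 0.05, "dz": 0, "ax": 0, "ay": 0, "az": 0, "claw": 0.6},
  {"dx": 1.6, "dy": 0.1, "dz": 0, "ax": 0, "ay": 0, "az": 0, "claw": 0.6},
  {"dx": 2.4, "dy": 0.14, "dz": 0, "ax": 0, "ay": 0, "az": 0, "claw": 0.6},
  {"dx": 3.1, "dy": 0.18, "dz": 0, "ax": 0, "ay": 0, "az": 0, "claw": 0.6},
  {"dx": 3.1, "dy": 0.18, "dz": 0, "ax": 0, "ay": 0, "az": 0, "claw": 0.6},
  {"dx": 3.1, "dy": 0.18, "dz": 0, "ax": 0, "ay": 0, "az": 0, "claw": 0.6},
])

```text
clock: 9.32
eef_pos: [584.0, -6.8, 69.3]
tool_rot: [-1.571, 0.001, -3.081]
force: [-0.1, 0.1, 0.5]
width: 17.4
```

```bash
python3 - <<'E'
from h import *
snap('wrist','w9')
s=read_state();print(s['eef_pos'],tob(s['eef_pos']),s['force'],s['tool_rot'])
E
```

```text
[583.31200007  -6.81423146  69.27702547] [44.78193883 -0.46555133] [ 0.07562382 -0.22136819  0.32912797] [-1.57078746e+00 -3.49448163e-04 -3.08084674e+00]
```

View pics/w9.png

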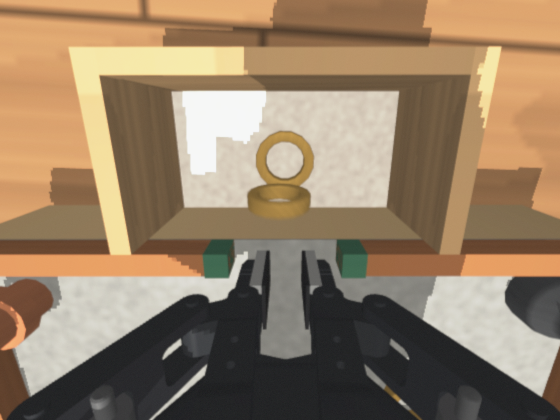

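Ring A has dropped in: the two rings are in the trough at (285,158) and (279,201). Now ring C.

servo_tool([
  {"dx": -2, "dy": 0, "dz": 2, "ax": 0, "ay": 0, "az": 0, "claw": 0.5},
  {"dx": -3, "dy": -1, "dz": 6, "ax": 0, "ay": 0, "az": 0.12, "claw": 0.5},
  {"dx": -5, "dy": -4, "dz": 6, "ax": 0, "ay": 0, "az": 0.24, "claw": 0.5},
  {"dx": -7, "dy": -7, "dz": 6, "ax": 0, "ay": 0, "az": 0.36, "claw": 0.5},
  {"dx": -9, "dy": -10, "dz": 6, "ax": 0, "ay": 0, "az": 0.48, "claw": 0.5},
  {"dx": -11.3, "dy": -12.7, "dz": 6, "ax": 0, "ay": 0, "az": 0.6, "claw": 0.5},
  {"dx": -11.3, "dy": -12.7, "dz": 6, "ax": 0, "ay": 0, "az": 0.72, "claw": 0.5},
  {"dx": -11.3, "dy": -12.7, "dz": 6, "ax": 0, "ay": 0, "az": 0.84, "claw": 0.5},
])

```text
clock: 10.03
eef_pos: [468.0, -136.5, 129.6]
tool_rot: [-1.571, -0.002, -2.24]
force: [0.6, -0.2, 0.4]
width: 21.5
```

servo_tool([
  {"dx": 0, "dy": 0, "dz": 0, "ax": 0, "ay": 0, "az": 0.12, "claw": 0.5},
  {"dx": 0, "dy": 0, "dz": 0, "ax": 0, "ay": 0, "az": 0.146, "claw": 0.5},
  {"dx": 0, "dy": 0, "dz": 0, "ax": 0, "ay": 0, "az": 0.146, "claw": 0.5},
  {"dx": 0, "dy": 0, "dz": 0, "ax": 0, "ay": 0, "az": 0.146, "claw": 0.5},
])

```text
clock: 10.37
eef_pos: [470.2, -133.7, 129.4]
tool_rot: [-1.571, -0.0, -2.097]
force: [-0.1, -0.4, -0.2]
width: 21.2
```

```bash
python3 - <<'E'
from h import *
snap('wrist','w10');snap('scene','s10')
s=read_state();print(s['eef_pos'],tob(s['eef_pos']),s['force'],s['tool_rot'],s['qpos'])
E
```

```text
[ 470.36307151 -133.64976744  129.38932423] [ -75.60823033 -120.26088022] [-0.37615182 -0.1127939   0.42544394] [-1.57097157e+00 -2.55357931e-04 -2.09637273e+00] [ 0.40898498  0.5708959  -0.27475351  2.05184829  0.28263311  0.5542966
 -0.59158881]
```

View pics/w10.png

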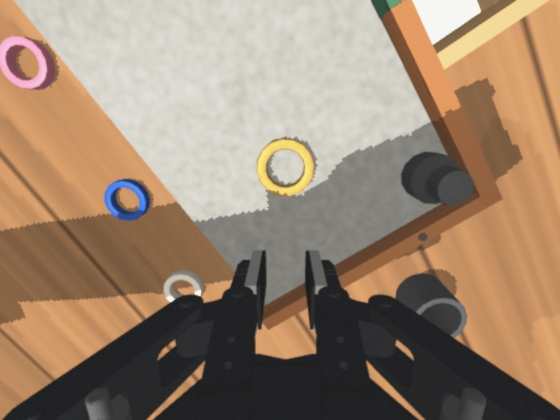

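View pics/s10.png

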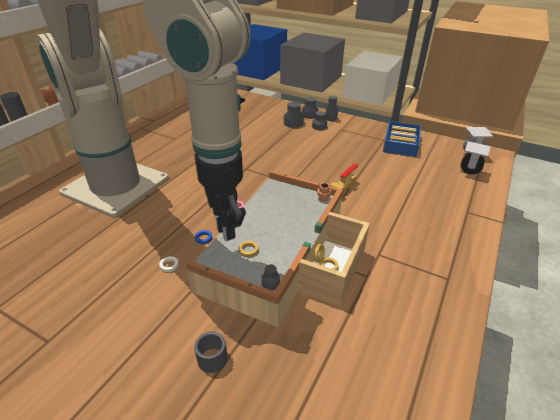

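Ring C at (286,167) is straight ahead and the fingers are clear of the side fence. In the scene view both earlier rings are in the trough, one lying and one leaning. Descend and push.

servo_tool([
  {"dx": 0, "dy": 0, "dz": -3, "ax": 0, "ay": 0, "az": 0, "claw": 0.5},
  {"dx": 0, "dy": 0, "dz": -5.5, "ax": 0, "ay": 0, "az": 0, "claw": 0.5},
  {"dx": 0, "dy": 0, "dz": -6.0, "ax": 0, "ay": 0, "az": 0, "claw": 0.5},
  {"dx": 0, "dy": 0, "dz": -6.0, "ax": 0, "ay": 0, "az": 0, "claw": 0.5},
  {"dx": 0.4, "dy": 0.69, "dz": -6.0, "ax": 0, "ay": 0, "az": 0, "claw": 0.5},
  {"dx": 0.8, "dy": 1.39, "dz": -6.0, "ax": 0, "ay": 0, "az": 0, "claw": 0.5},
  {"dx": 1.2, "dy": 2.08, "dz": -6.0, "ax": 0, "ay": 0, "az": 0, "claw": 0.5},
  {"dx": 1.6, "dy": 2.77, "dz": -6.0, "ax": 0, "ay": 0, "az": 0, "claw": 0.5},
])

```text
clock: 11.13
eef_pos: [487.8, -105.1, 70.5]
tool_rot: [-1.569, 0.001, -2.094]
force: [0.2, -0.6, 0.2]
width: 21.1
```

servo_tool([
  {"dx": 0.4, "dy": 0.69, "dz": 0, "ax": 0, "ay": 0, "az": 0, "claw": 0.5},
  {"dx": 0.8, "dy": 1.39, "dz": 0, "ax": 0, "ay": 0, "az": 0, "claw": 0.5},
  {"dx": 1.2, "dy": 2.08, "dz": 0, "ax": 0, "ay": 0, "az": 0, "claw": 0.5},
  {"dx": 1.6, "dy": 2.77, "dz": 0, "ax": 0, "ay": 0, "az": 0, "claw": 0.5},
  {"dx": 2.0, "dy": 3.46, "dz": 0, "ax": 0, "ay": 0, "az": 0, "claw": 0.5},
  {"dx": 2.4, "dy": 4.16, "dz": 0, "ax": 0, "ay": 0, "az": 0, "claw": 0.5},
])

```text
clock: 11.63
eef_pos: [510.8, -63.8, 69.4]
tool_rot: [-1.571, -0.0, -2.095]
force: [-0.5, -0.2, 1.2]
width: 21.2
```

```bash
python3 - <<'E'
from h import *
snap('wrist','w11')
s=read_state();print(s['eef_pos'],tob(s['eef_pos']),s['force'])
E
```

```text
[512.10398181 -61.77952567  69.50685525] [-29.61031458 -51.03785664] [ 1.18064843  1.06076059 -0.17761521]
```

View pics/w11.png

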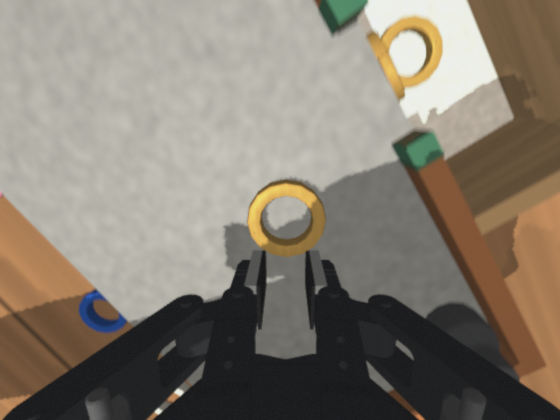

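The ring is cradled at (287,218). I'll finish the diagonal leg.

servo_tool([
  {"dx": 0.4, "dy": 0.69, "dz": 0, "ax": 0, "ay": 0, "az": 0, "claw": 0.5},
  {"dx": 0.8, "dy": 1.39, "dz": 0, "ax": 0, "ay": 0, "az": 0, "claw": 0.5},
  {"dx": 1.2, "dy": 2.08, "dz": 0, "ax": 0, "ay": 0, "az": 0, "claw": 0.5},
  {"dx": 1.6, "dy": 2.77, "dz": 0, "ax": 0, "ay": 0, "az": 0, "claw": 0.5},
  {"dx": 1.75, "dy": 3.05, "dz": 0, "ax": 0, "ay": 0, "az": 0, "claw": 0.5},
  {"dx": 1.85, "dy": 3.2, "dz": 0, "ax": 0, "ay": 0, "az": 0, "claw": 0.5},
  {"dx": 1.85, "dy": 3.2, "dz": 0, "ax": 0, "ay": 0, "az": 0, "claw": 0.5},
])

```text
clock: 12.27
eef_pos: [529.2, -32.0, 69.4]
tool_rot: [-1.571, 0.0, -2.094]
force: [0.9, 0.6, 1.2]
width: 21.4
```

```bash
python3 - <<'E'
from h import *
d=snap('wrist','w12')
w=px2w(d,286,218,74);print(tob(w))
s=read_state();print(s['eef_pos'],tob(s['eef_pos']),s['force'])
E
```

```text
[5.29084779 2.63797338]
[528.94802777 -32.45659587  69.38172817] [-11.0290794  -22.78376322] [-0.16033988 -0.36839777 -0.28422521]
```

View pics/w12.png

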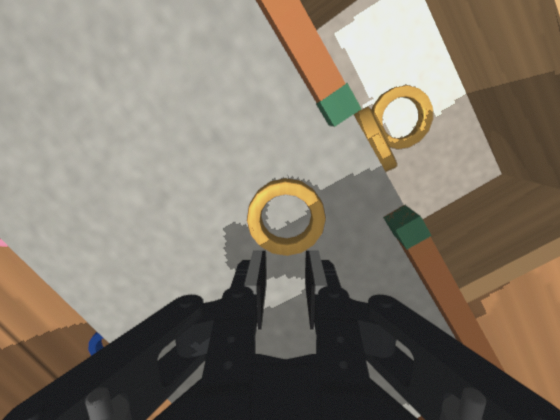

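Ring C is in front of the gate at about board (5,2). Back off, square up and align.

servo_tool([
  {"dx": -1.0, "dy": -1.7, "dz": 0, "ax": 0, "ay": 0, "az": 0, "claw": 0.5},
  {"dx": -2.0, "dy": -3.2, "dz": 0, "ax": 0, "ay": 0, "az": -0.12, "claw": 0.5},
  {"dx": -3.2, "dy": -3.0, "dz": 0, "ax": 0, "ay": 0, "az": -0.24, "claw": 0.6},
  {"dx": -4.2, "dy": -2.0, "dz": 0, "ax": 0, "ay": 0, "az": -0.36, "claw": 0.6},
  {"dx": -4.4, "dy": -0.8, "dz": 0, "ax": 0, "ay": 0, "az": -0.48, "claw": 0.6},
  {"dx": -4.2, "dy": 0.6, "dz": 0, "ax": 0, "ay": 0, "az": -0.6, "claw": 0.6},
  {"dx": -3.8, "dy": 1.6, "dz": 0, "ax": 0, "ay": 0, "az": -0.72, "claw": 0.6},
  {"dx": -3.5, "dy": 2.1, "dz": 0, "ax": 0, "ay": 0, "az": -0.84, "claw": 0.6},
])

```text
clock: 12.98
eef_pos: [494.1, -10.2, 69.6]
tool_rot: [-1.571, 0.0, -2.94]
force: [0.1, 1.0, -0.7]
width: 16.5
```

servo_tool([
  {"dx": 0, "dy": 0, "dz": 0, "ax": 0, "ay": 0, "az": -0.12, "claw": 0.6},
  {"dx": 0, "dy": 0, "dz": 0, "ax": 0, "ay": 0, "az": -0.146, "claw": 0.6},
  {"dx": 0, "dy": 0, "dz": 0, "ax": 0, "ay": 0, "az": -0.146, "claw": 0.6},
  {"dx": 0, "dy": 0, "dz": 0, "ax": 0, "ay": 0, "az": -0.146, "claw": 0.6},
])

```text
clock: 13.32
eef_pos: [493.8, -12.0, 69.4]
tool_rot: [-1.57, -0.0, -3.079]
force: [-0.4, -0.7, 0.3]
width: 17.3
```

```bash
python3 - <<'E'
from h import *
d=snap('wrist','w13')
s=read_state();print(s['eef_pos'],tob(s['eef_pos']),s['force'],s['tool_rot'])
E
```

```text
[493.76141995 -11.97610012  69.42243381] [-44.91694963  -0.21918196] [ 0.88567514 -0.15582475  0.3175338 ] [-1.57069046e+00 -2.08003661e-04 -3.07925607e+00]
```

View pics/w13.png

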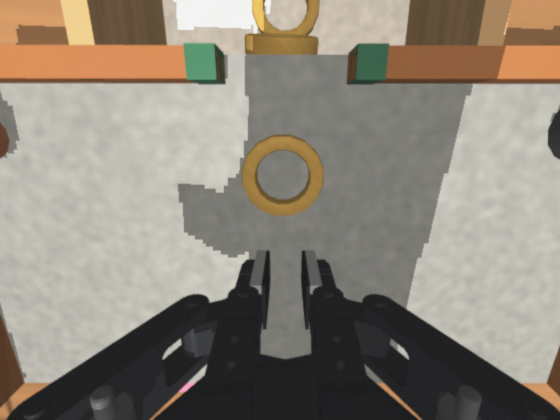

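Ring C (283,175), fingers (286) and gate centre (286) are aligned. Push through.

servo_tool([
  {"dx": 0.7, "dy": 0.04, "dz": 0, "ax": 0, "ay": 0, "az": 0, "claw": 0.6},
  {"dx": 1.4, "dy": 0.08, "dz": 0, "ax": 0, "ay": 0, "az": 0, "claw": 0.6},
  {"dx": 2.1, "dy": 0.12, "dz": 0, "ax": 0, "ay": 0, "az": 0, "claw": 0.6},
  {"dx": 2.8, "dy": 0.16, "dz": 0, "ax": 0, "ay": 0, "az": 0, "claw": 0.6},
  {"dx": 3.5, "dy": 0.2, "dz": 0, "ax": 0, "ay": 0, "az": 0, "claw": 0.6},
  {"dx": 4.2, "dy": 0.25, "dz": 0, "ax": 0, "ay": 0, "az": 0, "claw": 0.6},
  {"dx": 4.9, "dy": 0.3, "dz": 0, "ax": 0, "ay": 0, "az": 0, "claw": 0.6},
  {"dx": 5.6, "dy": 0.35, "dz": 0, "ax": 0, "ay": 0, "az": 0, "claw": 0.6},
])

```text
clock: 14.03
eef_pos: [550.6, -8.0, 69.4]
tool_rot: [-1.571, -0.0, -3.081]
force: [-0.4, 0.3, 1.2]
width: 17.2
```

servo_tool([
  {"dx": 0.9, "dy": 0.05, "dz": 0, "ax": 0, "ay": 0, "az": 0, "claw": 0.6},
  {"dx": 1.8, "dy": 0.11, "dz": 0, "ax": 0, "ay": 0, "az": 0, "claw": 0.6},
  {"dx": 2.7, "dy": 0.16, "dz": 0, "ax": 0, "ay": 0, "az": 0, "claw": 0.6},
  {"dx": 3.4, "dy": 0.2, "dz": 0, "ax": 0, "ay": 0, "az": 0, "claw": 0.6},
  {"dx": 3.4, "dy": 0.2, "dz": 0, "ax": 0, "ay": 0, "az": 0, "claw": 0.6},
  {"dx": 3.4, "dy": 0.2, "dz": 0, "ax": 0, "ay": 0, "az": 0, "claw": 0.6},
])

```text
clock: 14.53
eef_pos: [584.4, -6.0, 69.3]
tool_rot: [-1.571, 0.0, -3.081]
force: [0.2, 0.6, -0.5]
width: 17.0
```

```bash
python3 - <<'E'
from h import *
d=snap('wrist','w14')
s=read_state();print(s['eef_pos'],tob(s['eef_pos']),s['force'])
E
```

```text
[583.71940458  -6.02108268  69.26567051] [45.23641983  0.301593  ] [ 0.18505469 -0.96388696  0.81287756]
```

View pics/w14.png

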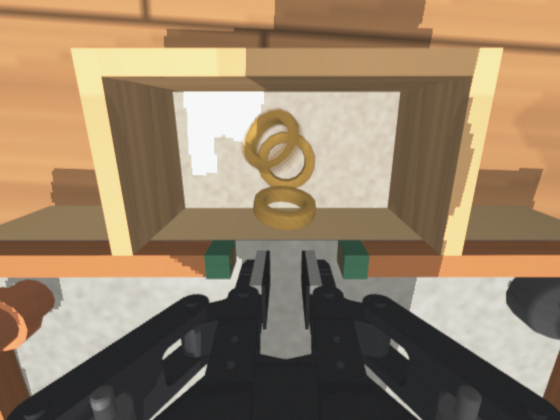

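All three rings are in the trough, at (272,138), (286,160) and (284,208). I'll back out, raise the arm and check that they have settled.

servo_tool([
  {"dx": -2, "dy": -0.1, "dz": 0.5, "ax": 0, "ay": 0, "az": 0, "claw": 0.6},
  {"dx": -4, "dy": -0.2, "dz": 3, "ax": 0, "ay": 0, "az": 0, "claw": 0.6},
  {"dx": -5, "dy": -0.2, "dz": 6, "ax": 0, "ay": 0, "az": 0, "claw": 0.6},
  {"dx": -5, "dy": -0.2, "dz": 10, "ax": 0, "ay": 0, "az": 0, "claw": 0.6},
  {"dx": -5, "dy": -0.2, "dz": 12, "ax": 0, "ay": 0, "az": 0, "claw": 0.6},
  {"dx": -5, "dy": -0.2, "dz": 12, "ax": 0, "ay": 0, "az": 0, "claw": 0.6},
  {"dx": -5, "dy": -0.2, "dz": 12, "ax": 0, "ay": 0, "az": 0, "claw": 0.6},
])

```text
clock: 15.17
eef_pos: [534.2, -8.0, 190.7]
tool_rot: [-1.571, 0.003, -3.081]
force: [0.2, 0.5, -1.3]
width: 17.0
```

servo_tool([
  {"dx": 0, "dy": 0, "dz": 0, "ax": 0, "ay": 0, "az": 0, "claw": 0.6},
  {"dx": 0, "dy": 0, "dz": 0, "ax": 0, "ay": 0, "az": 0, "claw": 0.6},
  {"dx": 0, "dy": 0, "dz": 0, "ax": 0, "ay": 0, "az": 0, "claw": 0.6},
  {"dx": 0, "dy": 0, "dz": 0, "ax": 0, "ay": 0, "az": 0, "claw": 0.6},
])

```text
clock: 15.5
eef_pos: [533.3, -8.0, 188.3]
tool_rot: [-1.571, -0.002, -3.081]
force: [0.3, 0.2, -0.4]
width: 16.9
```

```bash
python3 - <<'E'
from h import *
a=snap('wrist','w15');b=snap('scene','s15');c=snap('top','t15')
a2=get_image('wrist')
print(np.abs(a['color'].astype(int)-a2['color']).max(), read_state()['force'], read_state()['eef_pos'])
# fittings: compare before/after in scene
s0=cv2.imread('pics/scene0.png').astype(int);s1=cv2.imread('pics/s15.png').astype(int)
cv2.imwrite('pics/s15c.png',cv2.resize(np.hstack([s0[150:400,150:400],s1[150:400,150:400]]).astype(np.uint8),None,fx=1.6,fy=1.6,interpolation=cv2.INTER_CUBIC))
E
```

```text
99 [0.55991917 0.69443104 0.61593701] [533.79604325  -8.00557479 188.98710391]
```

View pics/w15.png

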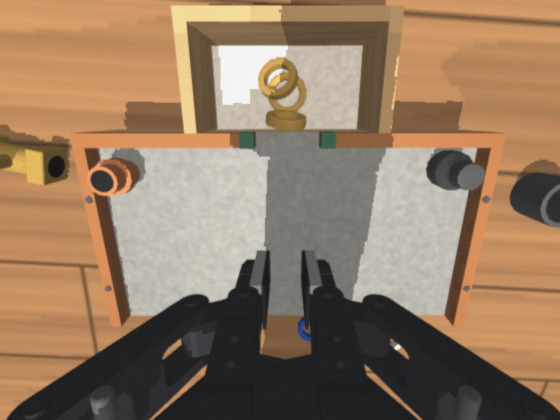

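View pics/s15c.png

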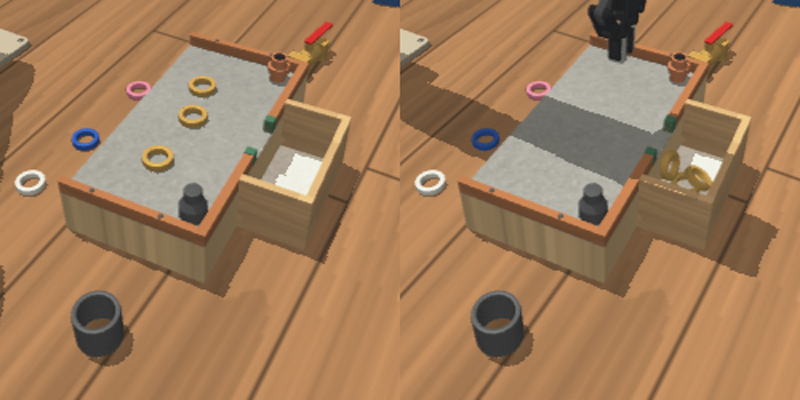

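The wrist view shows an empty deck, with the rings in the trough at (278,77), (290,93) and (286,120). Before and after in the scene view, the fittings are unmoved. I'll wait briefly and compare the trough in two fixed-camera frames.

servo_tool([
  {"dx": 0, "dy": 0, "dz": 0, "ax": 0, "ay": 0, "az": 0, "claw": 0.6},
  {"dx": 0, "dy": 0, "dz": 0, "ax": 0, "ay": 0, "az": 0, "claw": 0.6},
  {"dx": 0, "dy": 0, "dz": 0, "ax": 0, "ay": 0, "az": 0, "claw": 0.6},
  {"dx": 0, "dy": 0, "dz": 0, "ax": 0, "ay": 0, "az": 0, "claw": 0.6},
  {"dx": 0, "dy": 0, "dz": 0, "ax": 0, "ay": 0, "az": 0, "claw": 0.6},
  {"dx": 0, "dy": 0, "dz": 0, "ax": 0, "ay": 0, "az": 0, "claw": 0.6},
  {"dx": 0, "dy": 0, "dz": 0, "ax": 0, "ay": 0, "az": 0, "claw": 0.6},
  {"dx": 0, "dy": 0, "dz": 0, "ax": 0, "ay": 0, "az": 0, "claw": 0.6},
])

```text
clock: 16.37
eef_pos: [534.0, -8.0, 189.5]
tool_rot: [-1.571, 0.0, -3.081]
force: [0.4, -0.4, 0.5]
width: 17.3
```

```bash
python3 - <<'E'
from h import *
a=cv2.imread('pics/s15.png');snap('scene','s16');b=cv2.imread('pics/s16.png')
e=np.abs(a.astype(int)-b).max(2)
print('trough',e[215:300,300:370].max(),(e[215:300,300:370]>25).sum())
s0=cv2.imread('pics/scene0.png').astype(int)
e=np.abs(s0-b).max(2)
for n,(r,c) in {'red':((262,292),(258,284)),'nip':((180,200),(315,333)),'valve':((163,195),(332,360)),'coup':((330,372),(192,230))}.items(): print(n,np.median(e[r[0]:r[1],c[0]:c[1]]),e[r[0]:r[1],c[0]:c[1]].max())
cv2.imwrite('pics/s16c.png',cv2.resize(b[205:305,290:380],None,fx=6,fy=6,interpolation=cv2.INTER_CUBIC))
E
```

```text
trough 52 8
red 3.0 44
nip 3.0 6
valve 4.0 6
coup 2.0 6
```

View pics/s16c.png

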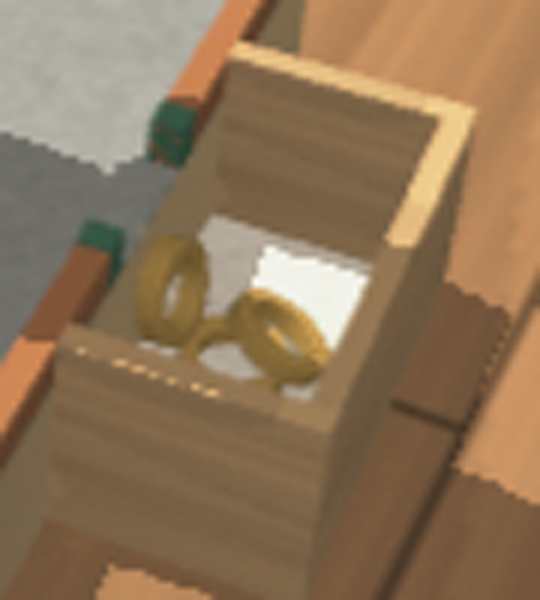

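```bash
python3 -c "
from cell import finish_job
print(finish_job())"
```

```text
the job is handed in; nothing more can be done
None
```

I slid all three brass rings across the deck with the slightly opened fingertips and pushed them through the gate one at a time. Each dropped into the trough before the next came near the gate, and I handed the job in at about 16.5 s of the 70 s allowed.

- **Rings:** the last pictures show all three down in the trough, one lying flat and two leaning. Two fixed-camera frames about 0.9 s apart differ in the trough by only 8 pixels, which I took to be shadow edges, so the rings look settled.
- **Fittings:** the reducer, nipple, valve and coupling match the first scene picture. The one larger difference, a few pixels on the reducer, I took to be shadow.
- **Robot:** the gripper ended about 12 cm above the deck, touching nothing. The tool-force readings I took stayed below about 3 N.
- **Disagreements:** my first position estimates from the scene camera and the top camera differed by 4–6 mm. The wrist camera agreed with the top camera to about 2 mm, so I used those two. Two wrist frames taken just before the end also differed; I put that down to arm jitter and relied on the fixed camera for the settling check instead.

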